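# Latch the sprung tool case

## Robot

A 6-joint arm with a two-finger parallel gripper is mounted at the origin on a cart in front of the work surface, level with it; the furniture and walls round the work are solid. World frame = base frame: x ahead of the robot, y to its left, z up, the work surface at z = 0. Lengths are in m, angles in rad, forces in N, time in s.
With the tool pointing down it reaches from about 0.4 to 0.825 m from the base axis. Payload 7 kg.
Tool frame: the origin (TCP) lies midway between the tips of the shut fingers; the grasp point (between the pads) lies hold_point_z behind it (hold_point_z is the distance from the TCP to the grasp point, in m); z points along the fingers, y is the line along which they close (so a half turn about z gives the same grasp; the last joint's range is limited). The gripper opens to 88 mm and grips with 3 to 60 N. Pads are 19 mm wide; open, the fingers measure 130 mm over their backs; the gripper's body (78 mm by 193 mm) begins 47 mm behind the grasp point.
Start: joints at [1.406, 0.359, 0.012, 0, -1.224, -0.288], TCP at [0.295, 0.607, 0.227] pointing down, gripper open.
Joint ranges: [-3.07, 3.07], [-1.43, 2.12], [-1.02, 1.25], [-3.03, 1.67], [-3.05, -0], [-3.03, 3.03]. Speed limits (rad/s): [2.39, 2.39, 3.01, 3.14, 3.14, 3.14].

## Interface

Orientations are given as [roll, pitch, yaw] about the fixed x, y, z axes, in that order (R = Rz(yaw) Ry(pitch) Rx(roll)).
In Python, from station import * gives the robot as it stands.
- The arm moves only by the tool apply_moves, never from a script. Its argument "steps" is a list of rows, each an object with "translation": the shift along the world's x, y, z scaled (see below), a list of three; "rotation": the turn, a rotation vector about the world's x, y, z scaled (see below), a list of three. A call has exactly 10 rows; each row is the pose to reach, as a shift and turn from the pose commanded when the call began; what a row does not reach only later rows make up. The controller multiplies each number of a shift by 250 mm and each number of a turn by 30 degrees. A row lasts 1/12 s, in which the tool goes at most 41.7 mm and 7.16 degrees, less where a joint would pass 70% of its speed; a pose out of reach is approached as far as the arm can. A call with a number of a shift or a turn outside -1 to 1 is refused whole. A call with a gripper value outside its range is refused whole. "jaw" is the closure, from -1 (fully open) to 1 (shut), so that 0 is half open, set as the call begins (left out, the last holds). The fingers move at their own pace and stop on an object; "newtons" is the grip in N (left out, the last holds). Time passes only in rows, so rows that repeat a pose let the fingers close, or fill a call up. It gives the time, the measured TCP pose, the force, the opening and the grip force at its end, in the units of the state.
- get_state(): the state, without advancing time (a new reading comes with each control period).
- grab_frame(name): name is "scene" or "top" or "wrist"; returns the picture (420x560x3 uint8, blue, green, red); there is no depth.
- camera_model(name): a dict with "fx", "fy", "cx", "cy" (pixels), "xyz" and "rotation" of the camera in the world. Camera axes: x right, y down, z forward; pixel columns grow to the right and rows downward; lengths in m; the calibration is good to about 2 mm. A picture is of the moment at which its call begins: read the wrist's pose just before it. camera_model takes no time and is no camera call; for the wrist camera it gives the pose at the moment of the call.
- job_done(): hands the job in; it is judged then, once.
The state is a dict: "t": time; "q": joint angles; "qd": joint speeds; "joint_efforts": joint torques, N m; "eef_pos": TCP position; "ee_rot": TCP orientation; "force": force on the tool from outside, world axes, zero at the start; "moment": the same for the moment, N m; "width": finger opening in m; "gripper_force": force on a finger pad.
Only numpy, scipy, OpenCV 4.12 (cv2) and the standard library are available. Lean on these libraries where they do the work, as an engineer would, in place of code of your own. Each camera call takes 0.05 s, during which the arm holds its last target. There are 200 camera calls.

## Task

The grey tool case stands on its hinged edge with the lid sprung a little ajar. Lift the latch's wire loop over the forked keeper on the lid, draw it back under the keeper's hooks and hold it there for a moment with a firm pull of about 15 N to be sure it has caught, then let go of it, push the latch lever back past centre and press it down fully home so that the lid stays clamped. Do not wrench or force any part, leave the things lying around alone, and let go of everything at the end.

Things in the scene. Friction and masses are not known exactly. Their poses are not given: they have to be found in the camera images.
- tool_case: Grey tool case, 185 x 240 x 120 mm, fixed, standing on its hinged edge. Origin on the table straight below the lever pivot; x runs across the seam from the near shell (x -75 to 28 mm) to the lid shell (x 32 to 110 mm), y along the seam and the latch's pins, z up. Flat top at z 120 mm; the latch is in the middle (y 0) and moves in the x-z plane. Yaw varies by 0.4 rad either way.
- lever_pivot (a point): Axis of the steel latch lever, fixed to the case at x 0, y 0, z 150 mm; axes as the case. Two bracket cheeks stand beside it, their outsides at y -27 and +27 mm. A rubber stop for the lever stands at x -63 to -49 mm.
- latch_lever (a joint): Lever angle: 0 upright; grows as the handle swings away from the lid (to case -x); 1.536 = home, flat, against its stop, 30 mm above the case top. With the loop hooked the bar meets the keeper at 0.2 to 0.9; dead centre is at about 1.44 to 1.48, short of it the lever springs back. Pushing at 60 mm from the pivot takes up to about 10 N; over 40 N is forcing it.
- lever_end (a point): Centre of the lever's rounded end (8 mm thick), 78 mm from the pivot. The handle is a flat plate 40 mm wide (y) and 5 mm thick, from 15 mm off the pivot to this end. Light friction (about 0.05 N m) holds lever and loop where they are left.
- latch_loop: Steel wire loop. Origin: middle of its pin on the lever, 16 mm from the pivot on the line to lever_end; x along the loop to its bar. The bar is 100 mm from this pin, so that it can stand 85 to 115 mm from the lever pivot; moving the bar moves loop and lever together. Keep it under 112 mm, where the linkage straightens.
- loop_bar (a point): Middle of the loop's crossbar: round, 10 mm thick, 72 mm long along case y. Side wires (7 mm) at y -36 and +36 mm, so the middle can be pinched from above, across case x. It starts in the air on the lid side of the lever, the loop 14 to 60 degrees above level. Friction resists moving it with about 3 to 6 N, which the gripper feels on top of the pull on the keeper.
- keeper_seat (a point): Nominal centre of the bar when seated in the keeper, fixed to the lid, 19 mm above its top; x away from the latch, z up. The keeper is screw-adjusted: its prongs stand up to 2 mm nearer or farther than this tells, so feel for contact. Drawing the bar on against the prongs pulls the lid in at 18 N per mm; over 25 N on the keeper while the gripper holds the loop is forcing it.
- keeper_hooks (a point): Nominal middle between the keeper's two hook tips, 2 mm in +x of keeper_seat, 10.5 mm above it. Steel prongs at y -25 and +25 mm, 6 mm wide; free space of 44 mm between. The bar bears on their upright faces, 5 mm to -x of the seat; the hooks reach 7 mm in +x from the faces, undersides 7.5 mm and tops 13.5 mm above the seat. Bar goes over, down 12 mm or more beyond the seat, back in -x.
- case_lid (a joint): Angle of the lid about its hinge at the foot of the seam: 0 = shut; a stiff gasket pushes it to 0.056 (7.5 mm ajar at the latch). Clamped by the latch it stands between 0 and 0.038.
- tape_measure: Bystander: yellow tape measure, 42 x 82 x 60 mm, to the left of the case and nearer the robot. Origin under its centre.
- driver_yellow: Bystander: screwdriver with yellow handle, 173 mm long, left of the case. Origin under its centre.
- glue_bottle: Bystander: white glue bottle with orange nozzle, 51 mm thick, 134 mm tall, behind the case. Origin under its centre.

How it is judged:
By the outcome, as a careful person would: the job done as asked, in the order asked, and still so for the second after the job is handed in, with the robot touching nothing.
It also fails if it takes over 58 s, if anything falls off the work surface, if the arm or the gripper's body presses on something with over 40 N, if the wrist force passes 120 N, or if a joint passes its speed limit or range.

## Working session

There is one attempt and no reset: what is moved stays moved. The work goes in short steps, Python scripts to look and compute and a tool call to move; the robot and the scene stay as the last step left them, time stands still between calls to the robot, and variables do not carry over. Pictures are saved under pics/ and viewed, at most 10 in all, crops included, and the job is handed in when it is done.

Besides the shell and the picture viewer there is one more tool, called after "Call:" as name([rows], argument=value, ...), one row to a line, values as JSON. apply_moves: Moves the arm, as the interface text tells. Shifts and turns lie within -1 to 1; 1 stands for 250 mm of shift or 30 degrees of turn. Its arguments: {"type":"object","properties":{"steps":{"type":"array"},"jaw":{"type":"number"},"newtons":{"type":"number"}},"required":["steps"]}

```bash
mkdir -p pics; ls; python3 - <<'E'
from station import *
import cv2, numpy as np
s=get_state(); print({k:np.round(v,3) if not isinstance(v,str) else v for k,v in s.items()})
for n in ("scene","top"):
    m=camera_model(n); print(n,{k:np.round(v,3).tolist() for k,v in m.items()})
    cv2.imwrite(f"pics/{n}0.png",grab_frame(n))
E
```

```text
pics
{'t': np.float64(0.0), 'q': array([ 1.406,  0.359,  0.011, -0.   , -1.224, -0.288]), 'qd': array([-0.001,  0.   ,  0.001, -0.002, -0.   , -0.001]), 'joint_efforts': array([-1.0000e-03, -5.8272e+01,  2.9305e+01,  6.9970e+00,  7.0000e-03,
       -0.0000e+00]), 'eef_pos': array([0.295, 0.607, 0.226]), 'ee_rot': array([ 3.14 , -0.   , -0.453]), 'force': array([ 0.059,  0.359, -0.191]), 'moment': array([ 0.003, -0.037, -0.002]), 'gripper_force': np.float64(0.0), 'width': np.float64(0.088)}
scene {'fx': 426.113, 'fy': 426.113, 'cx': 277.183, 'cy': 208.35, 'xyz': [0.067, -0.337, 0.53], 'rotation': [-2.016, -0.009, -0.778]}
top {'fx': 413.963, 'fy': 413.963, 'cx': 276.903, 'cy': 216.821, 'xyz': [0.494, 0.213, 1.011], 'rotation': [-3.002, -0.019, -1.58]}
```

View pics/scene0.png

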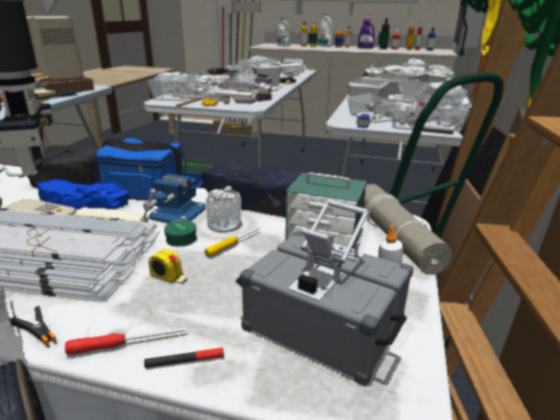

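View pics/top0.png

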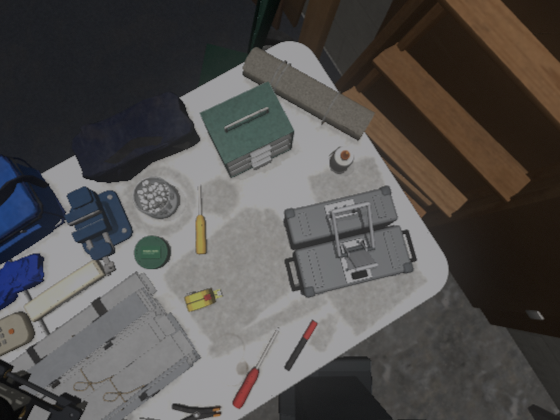

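The case is at about (350,240) in top and (325,305) in scene. The lid is on the far side and the loop stands up towards +x. I'll enlarge the latch.

```bash
python3 - <<'E'
import cv2, numpy as np
a=cv2.imread("pics/scene0.png")[190:310,270:390]; b=cv2.imread("pics/top0.png")[180:310,280:420]
a=cv2.resize(a,(390,390),interpolation=cv2.INTER_CUBIC) ; b=cv2.resize(b,(409,380),interpolation=cv2.INTER_CUBIC)
c=np.zeros((390,799,3),np.uint8); c[:,:390]=a; c[:380,390:]=b
cv2.imwrite("pics/crop0.png",c)
E
```

```text
(no output)
```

View pics/crop0.png

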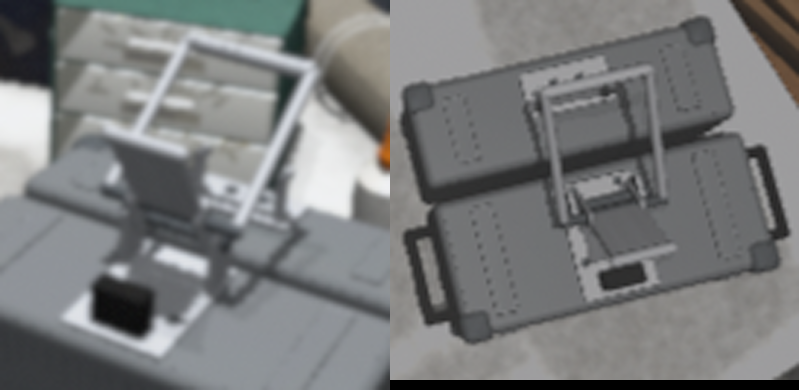

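The crop shows the bar from (328.5,202.3) to (366.9,210.9) in scene and from (331,211) to (370,204) in top. The lever end is at about (315,235) in scene and (363,267) in top. Next I'll triangulate these.

```bash
cat > h.py <<'E'
from station import *
import cv2, numpy as np
from scipy.spatial.transform import Rotation as R
def ray(m,p):
    rot=np.array(m["rotation"]); M=rot if rot.shape==(3,3) else R.from_euler("xyz",rot).as_matrix()
    d=M@np.array([(p[0]-m["cx"])/m["fx"],(p[1]-m["cy"])/m["fy"],1.0]); return np.array(m["xyz"]),d/np.linalg.norm(d)
def onz(m,p,z):
    o,d=ray(m,p); return o+d*(z-o[2])/d[2]
def tri(*mp):
    A=np.zeros((3,3));b=np.zeros(3);rs=[ray(*x) for x in mp]
    for o,d in rs:
        P=np.eye(3)-np.outer(d,d);A+=P;b+=P@o
    x=np.linalg.solve(A,b); return x,max(np.linalg.norm((np.eye(3)-np.outer(d,d))@(x-o)) for o,d in rs)
def proj(m,X):
    rot=np.array(m["rotation"]); M=rot if rot.shape==(3,3) else R.from_euler("xyz",rot).as_matrix()
    c=M.T@(np.asarray(X)-m["xyz"]); return np.array([m["fx"]*c[0]/c[2]+m["cx"],m["fy"]*c[1]/c[2]+m["cy"]])
E
python3 - <<'E'
from h import *
np.set_printoptions(precision=4,suppress=True)
S=camera_model("scene");T=camera_model("top")
tc=lambda x,y:(280+(x-390)/2.923,180+y/2.923); sc=lambda x,y:(270+x/3.25,190+y/3.25)
a,ea=tri((S,sc(190,40)),(T,tc(541,90)));b,eb=tri((S,sc(315,68)),(T,tc(653,70)))
print("bar",a,ea,b,eb,np.linalg.norm(a-b),(a+b)/2, "yaw",np.arctan2((b-a)[0],-(b-a)[1]))
l,e=tri((S,sc(146,145)),(T,tc(632,255)));print("lever end",l,e)
p,q=[onz(T,tc(*x),0.12) for x in((475,340),(775,262))];print("edge",p,q,"yaw",np.arctan2((q-p)[0],-(q-p)[1]))
p,q=[onz(T,tc(*x),0.12) for x in((440,210),(735,135))];print("seam edge",p,q,"yaw",np.arctan2((q-p)[0],-(q-p)[1]))
print("stop",onz(T,tc(622,275),0.148)); print("plate",[onz(T,tc(*x),.12) for x in ((522,75),(605,57))])
E
```

```text
bar [0.6176 0.089  0.2138] 0.0008654006747340633 [0.6293 0.015  0.219 ] 0.00020167800516601974 0.07512865465409922 [0.6234 0.052  0.2164] yaw 0.15772908248280212
lever end [0.5092 0.0301 0.2129] 0.003246156889077135
edge [0.4482 0.1282 0.12  ] [ 0.5024 -0.0939  0.12  ] yaw 0.23925207594253586
seam edge [0.5425 0.1521 0.12  ] [ 0.5966 -0.069   0.12  ] yaw 0.2397054240074301
stop [0.4939 0.0255 0.148 ]
plate [array([0.6429, 0.0891, 0.12  ]), array([0.6562, 0.0262, 0.12  ])]
```

Call:
apply_moves([
  {"translation": [0.05,-0.08,0.04],"rotation": [0,0,-0.1]},
  {"translation": [0.1,-0.16,0.1],"rotation": [0,0,-0.2]},
  {"translation": [0.15,-0.24,0.15],"rotation": [0,0,-0.3]},
  {"translation": [0.2,-0.33,0.2],"rotation": [0,0,-0.4]},
  {"translation": [0.25,-0.42,0.25],"rotation": [0,0,-0.5]},
  {"translation": [0.3,-0.51,0.3],"rotation": [0,0,-0.6]},
  {"translation": [0.36,-0.6,0.35],"rotation": [0,0,-0.7]},
  {"translation": [0.42,-0.7,0.4],"rotation": [0,0,-0.8]},
  {"translation": [0.48,-0.8,0.4],"rotation": [0,0,-0.9]},
  {"translation": [0.54,-0.9,0.4],"rotation": [0,0,-1]},
])

```text
t: 0.93
eef_pos: [0.4309, 0.3809, 0.3273]
ee_rot: [-3.14, 0.001, -0.979]
force: [0.2, 0.7, -0.7]
width: 0.0877
gripper_force: 0.0
```

Call:
apply_moves([
  {"translation": [0.06,-0.1,0],"rotation": [0,0,-0.1]},
  {"translation": [0.12,-0.2,0],"rotation": [0,0,-0.2]},
  {"translation": [0.18,-0.3,0],"rotation": [0,0,-0.3]},
  {"translation": [0.24,-0.4,0],"rotation": [0,0,-0.4]},
  {"translation": [0.3,-0.5,0],"rotation": [0,0,-0.5]},
  {"translation": [0.36,-0.6,0],"rotation": [0,0,-0.6]},
  {"translation": [0.42,-0.7,0],"rotation": [0,0,-0.677]},
  {"translation": [0.48,-0.8,0],"rotation": [0,0,-0.677]},
  {"translation": [0.54,-0.9,0],"rotation": [0,0,-0.677]},
  {"translation": [0.58,-1,0],"rotation": [0,0,-0.677]},
])

```text
t: 1.77
eef_pos: [0.576, 0.1305, 0.3259]
ee_rot: [3.141, -0.0, -1.331]
force: [0.8, 0.3, 0.4]
width: 0.0874
gripper_force: 0.0
```

Call:
apply_moves([
  {"translation": [0.03,-0.06,0],"rotation": [0,0,0]},
  {"translation": [0.06,-0.12,0],"rotation": [0,0,0]},
  {"translation": [0.1,-0.18,0],"rotation": [0,0,0]},
  {"translation": [0.13,-0.24,0],"rotation": [0,0,0]},
  {"translation": [0.16,-0.3,0],"rotation": [0,0,0]},
  {"translation": [0.19,-0.32,0],"rotation": [0,0,0]},
  {"translation": [0.19,-0.32,0],"rotation": [0,0,0]},
  {"translation": [0.19,-0.32,0],"rotation": [0,0,0]},
  {"translation": [0.19,-0.32,0],"rotation": [0,0,0]},
  {"translation": [0.19,-0.32,0],"rotation": [0,0,0]},
])

```text
t: 2.6
eef_pos: [0.6225, 0.0526, 0.3266]
ee_rot: [3.142, 0.0, -1.33]
force: [-0.9, -0.3, -0.4]
width: 0.0878
gripper_force: 0.0
```

```bash
python3 - <<'E'
from h import *
s=get_state(); print(s["t"],s["eef_pos"],s["ee_rot"],s["q"])
m=camera_model("wrist"); im=grab_frame("wrist"); cv2.imwrite("pics/w0.png",im)
print(m); print([proj(m,p).round(0).tolist() for p in ([.6176,.089,.2138],[.6293,.015,.219],[.545,.035,.15],[.6429,.0891,.12])])
E
```

```text
2.6 [0.62252909 0.05261416 0.32655983] [ 3.14154540e+00  1.42277888e-04 -1.33017670e+00] [ 3.96265290e-01  2.31314666e-01  5.84364852e-02 -1.50120347e-04
 -1.39794278e+00 -1.55619843e-01]
{'fx': 336.32133877317636, 'fy': 336.32133877317636, 'cx': 286.00537455056366, 'cy': 206.56099499838905, 'xyz': array([ 0.64101104, -0.02039058,  0.48452967]), 'rotation': array([ 2.85938672e+00,  1.31296630e-04, -2.90136444e+00])}
[[282.0, 244.0], [290.0, 158.0], [365.0, 187.0], [261.0, 207.0]]
```

View pics/w0.png

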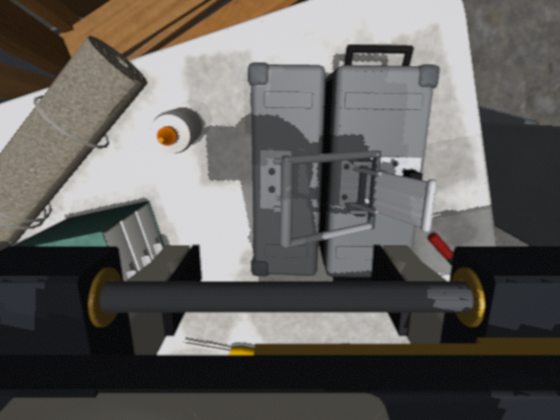

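The wrist view shows the bar from (286,158) to (287,243) and the keeper plate at about (270,185). I'll enlarge this to measure the keeper and bar.

```bash
python3 - <<'E'
import cv2
a=cv2.imread("pics/w0.png")[130:260,245:445]
a=cv2.resize(a,None,fx=4,fy=4,interpolation=cv2.INTER_CUBIC);a=cv2.convertScaleAbs(a,alpha=1.5,beta=0);cv2.imwrite("pics/w0c.png",a)
E
```

```text
(no output)
```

View pics/w0c.png

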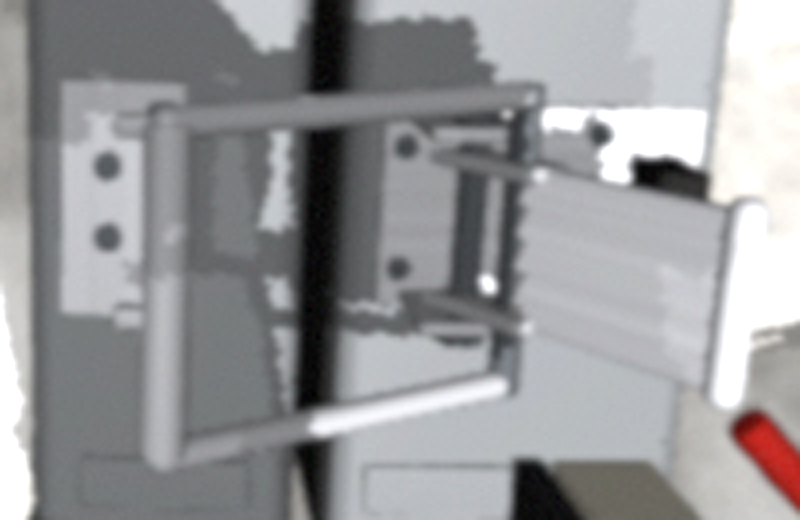

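The hook tips show at crop (116,122) and (115,315), the bar axis at crop x≈166 from y 105 to 458, and the lever end at crop (738,300).

```bash
cat > k.py <<'E'
from h import *
np.set_printoptions(precision=4,suppress=True)
M=dict(fx=336.3213,fy=336.3213,cx=286.0054,cy=206.561,xyz=np.array([0.64101104,-0.02039058,0.48452967]),rotation=np.array([2.85938672,1.31296630e-04,-2.90136444]))
c=lambda x,y:(245+(x+.5)/4-.5,130+(y+.5)/4-.5)
S=camera_model("scene");T=camera_model("top")
tc=lambda x,y:(280+(x-390)/2.923,180+y/2.923); sc=lambda x,y:(270+x/3.25,190+y/3.25)
E
python3 - <<'E'
from k import *
y=.238;ax=np.array([np.cos(y),np.sin(y),0]);ay=np.array([-np.sin(y),np.cos(y),0])
h=[onz(M,c(*p),.148) for p in((116,122),(115,315))];print("hooks",h,(h[0]+h[1])/2,"d",np.linalg.norm(h[0]-h[1]),"yaw",np.arctan2(-(h[0]-h[1])[0]*-1,-(h[0]-h[1])[1]))
for n,s_,t_,w_ in(("A",(190,40),(541,90),(166,455)),("B",(315,68),(653,70),(166,112)),("lev",(146,145),(632,255),(738,300))):
    for q in ([(S,sc(*s_)),(T,tc(*t_)),(M,c(*w_))],[(S,sc(*s_)),(M,c(*w_))]): print(n,*tri(*q))
# shell edges in wrist picture z=.12 near-shell seam edge and outer edge
print("cheek/near plate pts",[onz(M,c(*p),.12) for p in((345,60),(330,500),(40,60),(40,500))])
for p in [(345,60,330,500),(40,60,40,500)]:
    a=onz(M,c(*p[:2]),.12);b=onz(M,c(*p[2:]),.12);print(np.arctan2(a[0]-b[0],b[1]-a[1]))
# brackets tops / lever pivot guess
print("loop pin pts",[onz(M,c(*p),.164) for p in((530,95),(508,385))])
E
```

```text
hooks [array([0.6414, 0.0303, 0.148 ]), array([0.6302, 0.0794, 0.148 ])] [0.6358 0.0549 0.148 ] d 0.05040915658874595 yaw 0.22480275090586913
A [0.616  0.0883 0.2146] 0.0016858561657928455
A [0.6149 0.0866 0.216 ] 0.0006133804010437292
B [0.6307 0.0153 0.2182] 0.0014561824878838966
B [0.6319 0.0159 0.2177] 0.0004369438560606894
lev [0.5077 0.0282 0.2138] 0.004459642964597049
lev [0.5078 0.0251 0.2161] 0.0002461354775090429
cheek/near plate pts [array([0.5857, 0.0037, 0.12  ]), array([0.5549, 0.128 , 0.12  ]), array([0.665 , 0.0232, 0.12  ]), array([0.6378, 0.1483, 0.12  ])]
0.2428896368450627
0.21425069169923286
loop pin pts [array([ 0.5475, -0.0017,  0.164 ]), array([0.5302, 0.069 , 0.164 ])]
```

Call:
apply_moves([
  {"translation": [0.02,0.005,-0.03],"rotation": [-0.02,0.09,0]},
  {"translation": [0.04,0.01,-0.06],"rotation": [-0.045,0.19,-0.01]},
  {"translation": [0.06,0.015,-0.09],"rotation": [-0.068,0.29,-0.02]},
  {"translation": [0.08,0.018,-0.12],"rotation": [-0.09,0.39,-0.025]},
  {"translation": [0.094,0.02,-0.15],"rotation": [-0.113,0.487,-0.025]},
  {"translation": [0.094,0.02,-0.17],"rotation": [-0.113,0.487,-0.025]},
  {"translation": [0.094,0.02,-0.18],"rotation": [-0.113,0.487,-0.025]},
  {"translation": [0.094,0.02,-0.18],"rotation": [-0.113,0.487,-0.025]},
  {"translation": [0.094,0.02,-0.18],"rotation": [-0.113,0.487,-0.025]},
  {"translation": [0.094,0.02,-0.18],"rotation": [-0.113,0.487,-0.025]},
], jaw=0, newtons=20)

```text
t: 3.48
eef_pos: [0.6461, 0.057, 0.2832]
ee_rot: [2.883, 0.001, -1.344]
force: [-0.5, -0.8, 0.6]
width: 0.0439
gripper_force: 0.0
```

Call:
apply_moves([
  {"translation": [-0.02,-0.004,-0.03],"rotation": [0,0,0]},
  {"translation": [-0.04,-0.008,-0.07],"rotation": [0,0,0]},
  {"translation": [-0.05,-0.012,-0.11],"rotation": [0,0,0]},
  {"translation": [-0.06,-0.015,-0.16],"rotation": [0,0,0]},
  {"translation": [-0.075,-0.018,-0.21],"rotation": [0,0,0]},
  {"translation": [-0.088,-0.02,-0.26],"rotation": [0,0,0]},
  {"translation": [-0.1,-0.022,-0.3],"rotation": [0,0,0]},
  {"translation": [-0.1,-0.022,-0.3],"rotation": [0,0,0]},
  {"translation": [-0.1,-0.022,-0.3],"rotation": [0,0,0]},
  {"translation": [-0.1,-0.022,-0.3],"rotation": [0,0,0]},
])

```text
t: 4.32
eef_pos: [0.6218, 0.0515, 0.2075]
ee_rot: [2.881, 0.001, -1.344]
force: [-0.1, -0.0, -0.7]
width: 0.0435
gripper_force: 0.0
```

```bash
python3 - <<'E'
from h import *
s=get_state(); print(s["t"],s["eef_pos"],s["ee_rot"],s["force"],s["q"])
m=camera_model("wrist");im=grab_frame("wrist");im2=grab_frame("scene")
a=im[100:400,120:460]; b=cv2.resize(im2[150:310,250:410],(450,450),interpolation=cv2.INTER_CUBIC)
c=np.zeros((450,790,3),np.uint8);c[:300,:340]=a;c[:,340:]=b;cv2.imwrite("pics/w1.png",c)
print([proj(m,p).round(0) for p in([.6235,.052,.2165],[.6358,.0549,.148],s["eef_pos"])])
E
```

```text
4.3167 [0.621833   0.05146991 0.20752059] [ 2.88126388e+00  1.13979927e-03 -1.34405230e+00] [-0.14775847 -0.00903029 -0.70559113] [ 0.37068847  0.45083157  0.09708803 -0.03819863 -1.47472444 -0.13520414]
[array([289., 270.]), array([243., 227.]), array([287., 262.])]
```

View pics/w1.png

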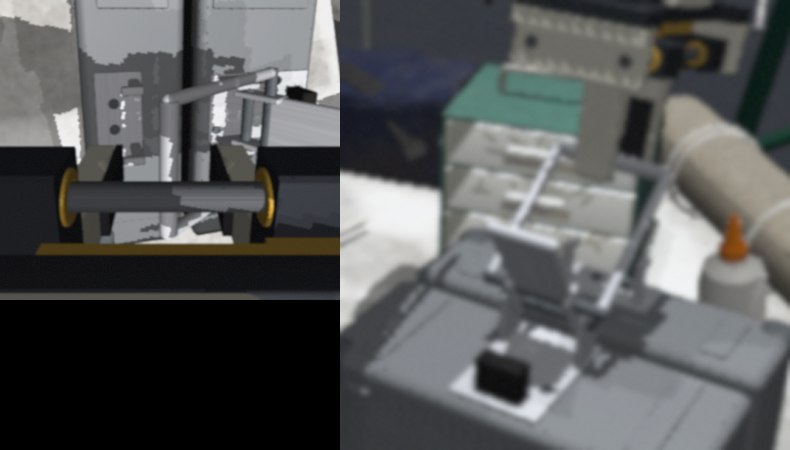

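The bar sits centred between the fingers in the wrist view (crop 168, fingers at 120 and 215). I'll grip it.

Call:
apply_moves([
  {"translation": [0,0,0],"rotation": [0,0,0]},
  {"translation": [0,0,0],"rotation": [0,0,0]},
  {"translation": [0,0,0],"rotation": [0,0,0]},
  {"translation": [0,0,0],"rotation": [0,0,0]},
  {"translation": [0,0,0],"rotation": [0,0,0]},
  {"translation": [0,0,0],"rotation": [0,0,0]},
  {"translation": [0,0,0],"rotation": [0,0,0]},
  {"translation": [0,0,0],"rotation": [0,0,0]},
  {"translation": [0,0,0],"rotation": [0,0,0]},
  {"translation": [0,0,0],"rotation": [0,0,0]},
], jaw=1, newtons=40)

```text
t: 5.25
eef_pos: [0.6213, 0.0515, 0.2065]
ee_rot: [2.88, 0.001, -1.344]
force: [-1.2, -0.2, -0.6]
width: 0.0088
gripper_force: 40.0
```

```bash
python3 - <<'E'
from h import *
s=get_state(); print(s["t"],s["eef_pos"],s["ee_rot"],s["force"],s["width"],s["gripper_force"])
im=grab_frame("wrist");m=camera_model("wrist");cv2.imwrite("pics/w2r.png",im)
S=camera_model("scene")
y=.228;ax=np.array([np.cos(y),np.sin(y),0])
u=R.from_euler("xyz",s["ee_rot"]).as_matrix()[:,2]
a=cv2.resize(im[130:270,190:390],(560,392),interpolation=cv2.INTER_CUBIC)
cv2.imwrite("pics/w2.png",a)
B=s["eef_pos"]-.009*u; P=np.array([.5467,.0355,.15]);d=B-P
print("bar est",B,"case x",d@ax,"z",d[2],"d",np.hypot(d@ax,d[2]))
print("m",m)
E
```

```text
5.25 [0.62125447 0.05145848 0.20652725] [ 2.87968038e+00  1.41284531e-03 -1.34419696e+00] [-1.2363697  -0.19125145 -0.58260266] 0.008751285545411233 39.999940395355225
bar est [0.62352801 0.05197007 0.21522031] case x 0.07856245381791727 z 0.06522031433864431 d 0.10210655489401234
m {'fx': 336.32133877317636, 'fy': 336.32133877317636, 'cx': 286.00537455056366, 'cy': 206.56099499838905, 'xyz': array([ 0.6786415 , -0.01280413,  0.35901205]), 'rotation': array([ 2.85811904, -0.2617142 , -2.91527439])}
```

View pics/w2.png

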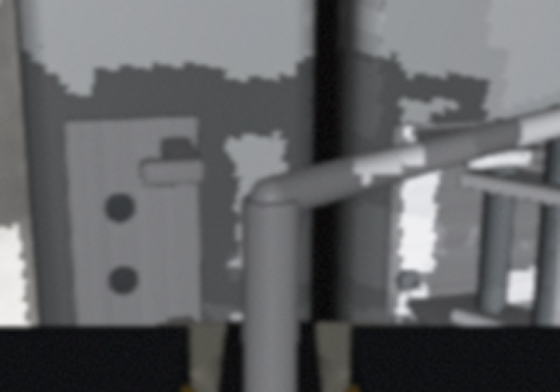

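The loop is gripped, with width 8.8 mm on a 10 mm bar. The keeper hook of the -y prong shows with its tip at crop (140,170). I'll check the hook position across both wrist views.

```bash
python3 - <<'E'
from k import *
M2=dict(M,xyz=np.array([0.6786415,-0.01280413,0.35901205]),rotation=np.array([2.85811904,-0.2617142,-2.91527439]))
p2=(190+140/2.8,130+170/2.8)
y=.228;ax=np.array([np.cos(y),np.sin(y),0]);ay=np.array([-np.sin(y),np.cos(y),0]);P=np.array([.5467,.0355,.15])
X,e=tri((M,c(116,122)),(M2,p2));print("tip",X,e,(X-P)@ax,(X-P)@ay)
for z in(.145,.148,.151):
    X=onz(M2,p2,z);print(z,(X-P)@ax,(X-P)@ay)
# bar left/right edges in view 2 at crop y 260
for z in(.2152,): 
    X=onz(M2,(190+272/2.8,130+300/2.8),z);print("bar",X,(X-P)@ax,(X-P)@ay)
E
```

```text
tip [0.6415 0.031  0.1455] 0.0003325829932689203 0.0913391155121358 -0.025817955558155702
0.145 0.091437742084338 -0.025397264252810046
0.148 0.09180460453766985 -0.026118898526094406
0.151 0.09217146699100169 -0.02684053279937878
bar [0.6274 0.0354 0.2152] 0.07862774629434513 -0.018295855335636543
```

Call:
apply_moves([
  {"translation": [0.0097,0.0023,-0.016],"rotation": [0,0,0]},
  {"translation": [0.0195,0.0045,-0.034],"rotation": [0,0,0]},
  {"translation": [0.0292,0.0068,-0.052],"rotation": [0,0,0]},
  {"translation": [0.037,0.0086,-0.07],"rotation": [0,0,0]},
  {"translation": [0.0468,0.0108,-0.09],"rotation": [0,0,0]},
  {"translation": [0.0545,0.0127,-0.11],"rotation": [0,0,0]},
  {"translation": [0.0623,0.0145,-0.13],"rotation": [0,0,0]},
  {"translation": [0.0682,0.0158,-0.15],"rotation": [0,0,0]},
  {"translation": [0.074,0.0172,-0.168],"rotation": [0,0,0]},
  {"translation": [0.0795,0.0184,-0.188],"rotation": [0,0,0]},
])

```text
t: 6.13
eef_pos: [0.6405, 0.0559, 0.1589]
ee_rot: [2.878, 0.001, -1.344]
force: [-6.7, -1.6, 2.9]
width: 0.0087
gripper_force: 40.0
```

```bash
cat > st.py <<'E'
from h import *
def st():
    s=get_state();y=.228;ax=np.array([np.cos(y),np.sin(y),0]);ay=np.array([-np.sin(y),np.cos(y),0]);P=np.array([.5467,.0355,.15])
    u=R.from_euler("xyz",s["ee_rot"]).as_matrix()[:,2];d=s["eef_pos"]-.009*u-P;f=np.array(s["force"])
    print("t",s["t"],"bar mm",np.round(1000*np.array([d@ax,d@ay,d[2]]),1),"d",round(1000*np.hypot(d@ax,d[2]),1),"F case",np.round([f@ax,f@ay,f[2]],1),"w",s["width"],"mom",np.round(s["moment"],2),"u",u.round(3))
E
python3 - <<'E'
from st import *
st()
im=grab_frame("wrist");im2=grab_frame("scene")
a=cv2.resize(im[100:270,180:400],(440,340),interpolation=cv2.INTER_CUBIC); b=cv2.resize(im2[190:310,270:390],(350,350),interpolation=cv2.INTER_CUBIC)
c=np.zeros((350,790,3),np.uint8);c[:340,:440]=a;c[:,440:]=b;cv2.imwrite("pics/w3.png",c)
E
```

```text
t 6.1333 bar mm [98.3 -1.4 17.5] d 99.8 F case [-6.9 -0.1  2.9] w 0.008744343050684873 mom [-0.35  1.92  0.05] u [-0.254 -0.057 -0.965]
```

View pics/w3.png

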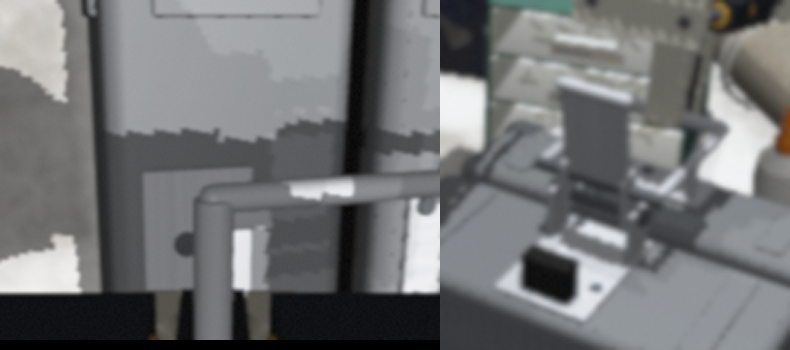

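The lever stands nearly upright and the bar is beyond and above the hooks, with everything clear. Next I lower it.

Call:
apply_moves([
  {"translation": [0.004,0.001,-0.006],"rotation": [0,0,0]},
  {"translation": [0.009,0.002,-0.018],"rotation": [0,0,0]},
  {"translation": [0.009,0.002,-0.034],"rotation": [0,0,0]},
  {"translation": [0.009,0.002,-0.05],"rotation": [0,0,0]},
  {"translation": [0.009,0.002,-0.066],"rotation": [0,0,0]},
  {"translation": [0.009,0.002,-0.082],"rotation": [0,0,0]},
  {"translation": [0.009,0.002,-0.098],"rotation": [0,0,0]},
  {"translation": [0.009,0.002,-0.112],"rotation": [0,0,0]},
  {"translation": [0.009,0.002,-0.122],"rotation": [0,0,0]},
  {"translation": [0.009,0.002,-0.122],"rotation": [0,0,0]},
])

```text
t: 7.07
eef_pos: [0.6433, 0.0565, 0.1284]
ee_rot: [2.879, 0.001, -1.344]
force: [-4.4, 0.2, 2.9]
width: 0.0087
gripper_force: 40.0
```

```bash
python3 -c "from st import *;st()"
```

```text
t 7.0667 bar mm [101.2  -1.4 -12.9] d 102.0 F case [-4.2  1.2  2.9] w 0.008739812836479243 mom [-0.27  0.97  0.01] u [-0.253 -0.057 -0.966]
```

Call:
apply_moves([
  {"translation": [-0.004,-0.001,-0.003],"rotation": [0,0,0]},
  {"translation": [-0.008,-0.002,-0.004],"rotation": [0,0,0]},
  {"translation": [-0.013,-0.003,-0.004],"rotation": [0,0,0]},
  {"translation": [-0.018,-0.004,-0.004],"rotation": [0,0,0]},
  {"translation": [-0.023,-0.005,-0.004],"rotation": [0,0,0]},
  {"translation": [-0.028,-0.0065,-0.004],"rotation": [0,0,0]},
  {"translation": [-0.032,-0.0075,-0.004],"rotation": [0,0,0]},
  {"translation": [-0.036,-0.0084,-0.004],"rotation": [0,0,0]},
  {"translation": [-0.038,-0.0088,-0.004],"rotation": [0,0,0]},
  {"translation": [-0.038,-0.0088,-0.004],"rotation": [0,0,0]},
])

```text
t: 7.9
eef_pos: [0.6365, 0.055, 0.1288]
ee_rot: [2.886, 0.001, -1.344]
force: [4.8, 0.7, 0.3]
width: 0.0085
gripper_force: 40.0
```

```bash
python3 -c "from st import *;st()"
```

```text
t 7.9 bar mm [ 94.1  -1.3 -12.5] d 95.0 F case [ 4.8 -0.4  0.3] w 0.008486912261905634 mom [ 0.27 -2.44  0.07] u [-0.247 -0.056 -0.967]
```

Call:
apply_moves([
  {"translation": [-0.003,-0.0007,0],"rotation": [0,0,0]},
  {"translation": [-0.006,-0.0014,0],"rotation": [0,0,0]},
  {"translation": [-0.009,-0.002,0],"rotation": [0,0,0]},
  {"translation": [-0.012,-0.0028,-0.002],"rotation": [0,0,0]},
  {"translation": [-0.015,-0.0035,-0.002],"rotation": [0,0,0]},
  {"translation": [-0.017,-0.004,-0.002],"rotation": [0,0,0]},
  {"translation": [-0.017,-0.004,-0.002],"rotation": [0,0,0]},
  {"translation": [-0.017,-0.004,-0.002],"rotation": [0,0,0]},
  {"translation": [-0.017,-0.004,-0.002],"rotation": [0,0,0]},
  {"translation": [-0.017,-0.004,-0.002],"rotation": [0,0,0]},
])

```text
t: 8.73
eef_pos: [0.632, 0.054, 0.1282]
ee_rot: [2.885, 0.001, -1.344]
force: [5.8, 0.2, 0.2]
width: 0.0086
gripper_force: 40.0
```

```bash
python3 -c "from st import *;st()"
```

```text
t 8.7333 bar mm [ 89.6  -1.3 -13.1] d 90.5 F case [ 5.7 -1.1  0.2] w 0.008552337286056895 mom [ 0.37 -2.51  0.04] u [-0.247 -0.056 -0.967]
```

Call:
apply_moves([
  {"translation": [-0.002,-0.0005,0],"rotation": [0,0,0]},
  {"translation": [-0.004,-0.0009,0],"rotation": [0,0,0]},
  {"translation": [-0.006,-0.0014,0],"rotation": [0,0,0]},
  {"translation": [-0.008,-0.0018,0],"rotation": [0,0,0]},
  {"translation": [-0.01,-0.0023,0],"rotation": [0,0,0]},
  {"translation": [-0.01,-0.0023,0],"rotation": [0,0,0]},
  {"translation": [-0.01,-0.0023,0],"rotation": [0,0,0]},
  {"translation": [-0.01,-0.0023,0],"rotation": [0,0,0]},
  {"translation": [-0.01,-0.0023,0],"rotation": [0,0,0]},
  {"translation": [-0.01,-0.0023,0],"rotation": [0,0,0]},
])

```text
t: 9.57
eef_pos: [0.6315, 0.0539, 0.1284]
ee_rot: [2.889, 0.001, -1.344]
force: [10.9, 1.5, -1.0]
width: 0.0084
gripper_force: 40.0
```

```bash
python3 -c "from st import *;st()"
```

```text
t 9.5667 bar mm [ 89.   -1.3 -12.9] d 89.9 F case [11. -1. -1.] w 0.008421083359695462 mom [ 0.61 -4.64  0.13] u [-0.244 -0.055 -0.968]
```

Call:
apply_moves([
  {"translation": [-0.002,-0.0005,0],"rotation": [0,0,0]},
  {"translation": [-0.004,-0.0009,0],"rotation": [0,0,0]},
  {"translation": [-0.006,-0.0014,0],"rotation": [0,0,0]},
  {"translation": [-0.008,-0.0018,0],"rotation": [0,0,0]},
  {"translation": [-0.01,-0.0023,0],"rotation": [0,0,0]},
  {"translation": [-0.012,-0.0028,0],"rotation": [0,0,0]},
  {"translation": [-0.0136,-0.0032,0],"rotation": [0,0,0]},
  {"translation": [-0.0136,-0.0032,0],"rotation": [0,0,0]},
  {"translation": [-0.0136,-0.0032,0],"rotation": [0,0,0]},
  {"translation": [-0.0136,-0.0032,0],"rotation": [0,0,0]},
])

```text
t: 10.4
eef_pos: [0.6309, 0.0537, 0.1287]
ee_rot: [2.895, 0.001, -1.343]
force: [18.1, 1.3, -3.3]
width: 0.009
gripper_force: 40.0
```

```bash
python3 -c "from st import *;st()"
```

```text
t 10.4 bar mm [ 88.3  -1.3 -12.6] d 89.2 F case [17.9 -2.9 -3.3] w 0.008975164855886402 mom [ 0.9  -7.64  0.23] u [-0.238 -0.054 -0.97 ]
```

Call:
apply_moves([
  {"translation": [-0.0016,-0.0004,0],"rotation": [0,0,0]},
  {"translation": [-0.0032,-0.0007,0],"rotation": [0,0,0]},
  {"translation": [-0.0032,-0.0007,0],"rotation": [0,0,0]},
  {"translation": [-0.0032,-0.0007,0],"rotation": [0,0,0]},
  {"translation": [-0.0032,-0.0007,0],"rotation": [0,0,0]},
  {"translation": [-0.0032,-0.0007,0],"rotation": [0,0,0]},
  {"translation": [-0.0032,-0.0007,0],"rotation": [0,0,0]},
  {"translation": [-0.0032,-0.0007,0],"rotation": [0,0,0]},
  {"translation": [-0.0032,-0.0007,0],"rotation": [0,0,0]},
  {"translation": [-0.0032,-0.0007,0],"rotation": [0,0,0]},
])

```text
t: 11.23
eef_pos: [0.6307, 0.0537, 0.1288]
ee_rot: [2.896, 0.001, -1.343]
force: [19.9, 2.9, -4.3]
width: 0.0086
gripper_force: 40.0
```

```bash
python3 -c "from st import *;st()"
```

```text
t 11.2333 bar mm [ 88.1  -1.3 -12.5] d 89.0 F case [20.  -1.7 -4.3] w 0.008633272383621663 mom [ 0.96 -8.39  0.24] u [-0.237 -0.054 -0.97 ]
```

Call:
apply_moves([
  {"translation": [0,0,0],"rotation": [0,0,0]},
  {"translation": [0,0,0],"rotation": [0,0,0]},
  {"translation": [0,0,0],"rotation": [0,0,0]},
  {"translation": [0,0,0],"rotation": [0,0,0]},
  {"translation": [0.003,0.0007,0],"rotation": [0,0,0]},
  {"translation": [0.006,0.0014,0],"rotation": [0,0,0]},
  {"translation": [0.009,0.002,0],"rotation": [0,0,0]},
  {"translation": [0.012,0.0028,0],"rotation": [0,0,0]},
  {"translation": [0.015,0.0035,0],"rotation": [0,0,0]},
  {"translation": [0.015,0.0035,0],"rotation": [0,0,0]},
])

```text
t: 12.07
eef_pos: [0.6309, 0.0537, 0.1287]
ee_rot: [2.889, 0.001, -1.343]
force: [9.5, 1.2, 0.0]
width: 0.0088
gripper_force: 40.0
```

```bash
python3 -c "from st import *;st()"
```

```text
t 12.0667 bar mm [ 88.3  -1.3 -12.6] d 89.2 F case [ 9.5 -1.   0. ] w 0.008791555737470985 mom [ 0.57 -4.04  0.09] u [-0.244 -0.055 -0.968]
```

Call:
apply_moves([
  {"translation": [0,0,0],"rotation": [0,0,0]},
  {"translation": [0,0,0],"rotation": [0,0,0]},
  {"translation": [0,0,0],"rotation": [0,0,0]},
  {"translation": [0.003,0,0],"rotation": [0,0,0]},
  {"translation": [0.006,0.001,0],"rotation": [0,0,0]},
  {"translation": [0.009,0.002,0],"rotation": [0,0,0]},
  {"translation": [0.009,0.002,0],"rotation": [0,0,0]},
  {"translation": [0.009,0.002,0],"rotation": [0,0,0]},
  {"translation": [0.009,0.002,0],"rotation": [0,0,0]},
  {"translation": [0.009,0.002,0],"rotation": [0,0,0]},
], jaw=0.3)

```text
t: 12.9
eef_pos: [0.6289, 0.0532, 0.1275]
ee_rot: [2.88, 0.001, -1.344]
force: [1.1, 0.2, 0.1]
width: 0.0301
gripper_force: 0.0
```

```bash
python3 -c "from st import *;st()"
```

```text
t 12.9 bar mm [ 86.4  -1.4 -13.8] d 87.5 F case [ 1.1 -0.1  0.1] w 0.030128853697824084 mom [ 0.27 -0.84  0.04] u [-0.253 -0.057 -0.966]
```

Call:
apply_moves([
  {"translation": [0.012,0.003,0.05],"rotation": [0,0,0]},
  {"translation": [0.026,0.006,0.1],"rotation": [0,0,0]},
  {"translation": [0.04,0.009,0.15],"rotation": [0,0,0]},
  {"translation": [0.055,0.012,0.21],"rotation": [0,0,0]},
  {"translation": [0.07,0.015,0.27],"rotation": [0,0,0]},
  {"translation": [0.085,0.019,0.33],"rotation": [0.02,-0.09,0]},
  {"translation": [0.1,0.023,0.39],"rotation": [0.045,-0.19,0]},
  {"translation": [0.115,0.026,0.45],"rotation": [0.068,-0.29,0]},
  {"translation": [0.132,0.03,0.5],"rotation": [0.09,-0.39,0]},
  {"translation": [0.132,0.03,0.54],"rotation": [0.113,-0.487,0]},
])

```text
t: 13.73
eef_pos: [0.6629, 0.0608, 0.264]
ee_rot: [-3.137, 0.002, -1.344]
force: [0.2, 0.5, 0.7]
width: 0.0308
gripper_force: 0.0
```

Call:
apply_moves([
  {"translation": [0,0,0],"rotation": [0,0,0.1]},
  {"translation": [0,0,0],"rotation": [0,0,0.2]},
  {"translation": [0,0,0],"rotation": [0,0,0.3]},
  {"translation": [-0.02,-0.005,0],"rotation": [0,0,0.4]},
  {"translation": [-0.04,-0.01,0],"rotation": [0,0,0.5]},
  {"translation": [-0.06,-0.015,0],"rotation": [0,0,0.6]},
  {"translation": [-0.08,-0.02,0],"rotation": [0,0,0.7]},
  {"translation": [-0.1,-0.025,0],"rotation": [0,0,0.8]},
  {"translation": [-0.12,-0.03,0],"rotation": [0,0,0.9]},
  {"translation": [-0.14,-0.035,0],"rotation": [0,0,1]},
], jaw=1)

```text
t: 14.57
eef_pos: [0.6266, 0.0518, 0.2627]
ee_rot: [-3.142, 0.002, -0.818]
force: [1.1, 0.5, -0.5]
width: 0.0006
gripper_force: 0.0
```

Call:
apply_moves([
  {"translation": [-0.02,-0.005,0],"rotation": [0,0,0.1]},
  {"translation": [-0.04,-0.01,0],"rotation": [0,0,0.2]},
  {"translation": [-0.06,-0.015,0],"rotation": [0,0,0.3]},
  {"translation": [-0.08,-0.02,0],"rotation": [0,0,0.4]},
  {"translation": [-0.1,-0.025,0],"rotation": [0,0,0.5]},
  {"translation": [-0.12,-0.03,0],"rotation": [0,0,0.6]},
  {"translation": [-0.14,-0.035,0],"rotation": [0,0,0.7]},
  {"translation": [-0.16,-0.038,0],"rotation": [0,0,0.8]},
  {"translation": [-0.18,-0.042,0],"rotation": [0,0,0.9]},
  {"translation": [-0.2,-0.045,0],"rotation": [0,0,1]},
])

```text
t: 15.4
eef_pos: [0.5766, 0.0406, 0.2627]
ee_rot: [-3.141, 0.002, -0.294]
force: [0.4, -0.2, 0.8]
width: 0.0005
gripper_force: 0.0
```

Call:
apply_moves([
  {"translation": [-0.02,-0.005,0],"rotation": [0,0,0.1]},
  {"translation": [-0.04,-0.01,0],"rotation": [0,0,0.2]},
  {"translation": [-0.06,-0.015,0],"rotation": [0,0,0.3]},
  {"translation": [-0.08,-0.02,0],"rotation": [0,0,0.4]},
  {"translation": [-0.1,-0.025,0],"rotation": [0,0,0.5]},
  {"translation": [-0.1,-0.025,0],"rotation": [0,0,0.6]},
  {"translation": [-0.1,-0.025,0],"rotation": [0,0,0.7]},
  {"translation": [-0.1,-0.025,0],"rotation": [0,0,0.8]},
  {"translation": [-0.1,-0.025,0],"rotation": [0,0,0.9]},
  {"translation": [-0.1,-0.025,0],"rotation": [0,0,1]},
])

```text
t: 16.23
eef_pos: [0.5519, 0.0344, 0.2628]
ee_rot: [-3.142, 0.001, 0.23]
force: [-0.3, 0.9, -0.2]
width: 0.0008
gripper_force: 0.0
```

```bash
python3 - <<'E'
from st import *
st();s=get_state();print(s["eef_pos"],s["ee_rot"])
im=grab_frame("wrist");im2=grab_frame("scene");im3=grab_frame("top")
a=cv2.resize(im,(400,300)); b=cv2.resize(im2[190:310,270:390],(390,390),interpolation=cv2.INTER_CUBIC);d=cv2.resize(im3[180:300,280:420],(400,290))
c=np.zeros((592,795,3),np.uint8);c[:300,:400]=a;c[:390,400:790]=b;c[300:590,:400]=d;cv2.imwrite("pics/w4.png",c)
E
```

```text
t 16.2333 bar mm [  4.8  -2.3 121.8] d 121.9 F case [-0.1  0.9 -0.2] w 0.0007698012044040649 mom [-0.08 -0.04  0.01] u [-0.001 -0.    -1.   ]
[0.55185977 0.03436891 0.26275684] [-3.14151558e+00  1.43199447e-03  2.29558751e-01]
```

View pics/w4.png

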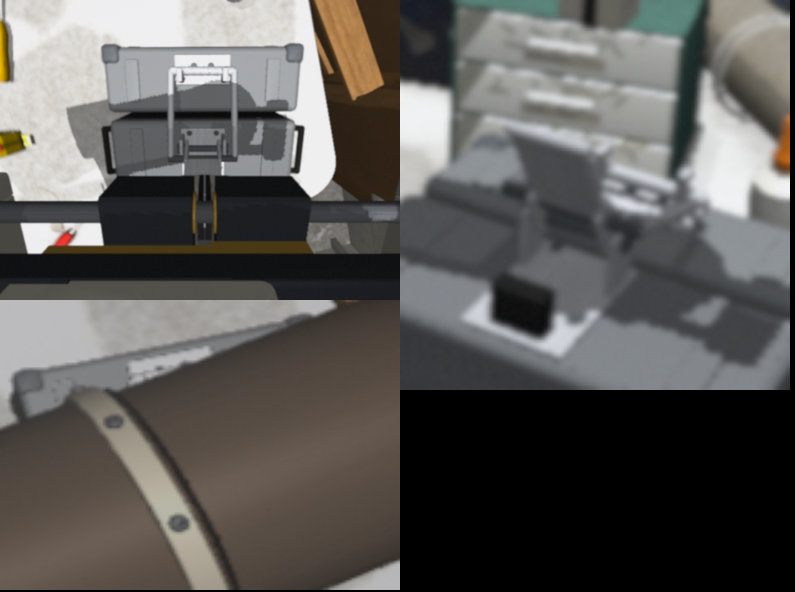

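The loop is caught in the keeper, the lid side is clear, and the lever leans away at about 0.55 rad. Now I descend on the lid side of the handle.

Call:
apply_moves([
  {"translation": [0,0.004,-0.02],"rotation": [0,0,0]},
  {"translation": [0,0.008,-0.05],"rotation": [0,0,0]},
  {"translation": [0,0.008,-0.08],"rotation": [0,0,0]},
  {"translation": [0,0.008,-0.11],"rotation": [0,0,0]},
  {"translation": [0,0.008,-0.14],"rotation": [0,0,0]},
  {"translation": [0,0.008,-0.17],"rotation": [0,0,0]},
  {"translation": [0,0.008,-0.2],"rotation": [0,0,0]},
  {"translation": [0,0.008,-0.23],"rotation": [0,0,0]},
  {"translation": [0,0.008,-0.244],"rotation": [0,0,0]},
  {"translation": [0,0.008,-0.244],"rotation": [0,0,0]},
])

```text
t: 17.22
eef_pos: [0.5515, 0.0363, 0.2004]
ee_rot: [3.141, 0.003, 0.227]
force: [-0.8, 0.2, 0.7]
width: 0.0001
gripper_force: 0.0
```

Call:
apply_moves([
  {"translation": [-0.02,-0.0045,0],"rotation": [0,0,0]},
  {"translation": [-0.04,-0.009,0],"rotation": [0,0,0]},
  {"translation": [-0.06,-0.0135,0],"rotation": [0,0,0]},
  {"translation": [-0.08,-0.018,0],"rotation": [0,0,0]},
  {"translation": [-0.09,-0.021,0],"rotation": [0,0,0]},
  {"translation": [-0.1,-0.023,-0.004],"rotation": [0,0,0]},
  {"translation": [-0.11,-0.0255,-0.01],"rotation": [0,0,0]},
  {"translation": [-0.12,-0.028,-0.018],"rotation": [0,0,0]},
  {"translation": [-0.13,-0.03,-0.026],"rotation": [0,0,0]},
  {"translation": [-0.142,-0.033,-0.036],"rotation": [0,0,0]},
])

```text
t: 18.05
eef_pos: [0.5172, 0.0284, 0.193]
ee_rot: [3.142, -0.0, 0.227]
force: [5.2, 1.2, 4.1]
width: 0.0
gripper_force: 3.1
```

```bash
python3 -c "from st import *;st();print(get_state()['eef_pos'])"
```

```text
t 18.05 bar mm [-30.4  -0.2  52. ] d 60.3 F case [ 5.3 -0.1  4.1] w 1.4676080580485027e-05 mom [ 0.53 -1.72  0.03] u [ 0. -0. -1.]
[0.5171575  0.02839015 0.1930388 ]
```

Call:
apply_moves([
  {"translation": [-0.008,-0.0018,-0.008],"rotation": [0,0,0]},
  {"translation": [-0.0156,-0.0036,-0.016],"rotation": [0,0,0]},
  {"translation": [-0.0234,-0.0054,-0.026],"rotation": [0,0,0]},
  {"translation": [-0.031,-0.0072,-0.036],"rotation": [0,0,0]},
  {"translation": [-0.039,-0.009,-0.048],"rotation": [0,0,0]},
  {"translation": [-0.047,-0.0108,-0.062],"rotation": [0,0,0]},
  {"translation": [-0.053,-0.0123,-0.076],"rotation": [0,0,0]},
  {"translation": [-0.058,-0.0135,-0.088],"rotation": [0,0,0]},
  {"translation": [-0.062,-0.0144,-0.1],"rotation": [0,0,0]},
  {"translation": [-0.066,-0.0153,-0.112],"rotation": [0,0,0]},
])

```text
t: 18.88
eef_pos: [0.4987, 0.0239, 0.1636]
ee_rot: [3.141, 0.004, 0.227]
force: [-0.3, -0.2, 0.4]
width: 0.0003
gripper_force: 0.5
```

```bash
python3 -c "from st import *;st();print(get_state()['eef_pos'])"
```

```text
t 18.8833 bar mm [-49.3  -0.4  22.6] d 54.3 F case [-0.4 -0.1  0.4] w 0.0003266887014456495 mom [ 0.01 -0.28  0.02] u [-0.004 -0.001 -1.   ]
[0.49872614 0.02392279 0.16361719]
```

Call:
apply_moves([
  {"translation": [-0.001,0,-0.006],"rotation": [0,0,0]},
  {"translation": [-0.002,0,-0.012],"rotation": [0,0,0]},
  {"translation": [-0.003,-0.001,-0.018],"rotation": [0,0,0]},
  {"translation": [-0.004,-0.001,-0.024],"rotation": [0,0,0]},
  {"translation": [-0.005,-0.001,-0.03],"rotation": [0,0,0]},
  {"translation": [-0.006,-0.001,-0.036],"rotation": [0,0,0]},
  {"translation": [-0.006,-0.001,-0.04],"rotation": [0,0,0]},
  {"translation": [-0.006,-0.001,-0.044],"rotation": [0,0,0]},
  {"translation": [-0.006,-0.001,-0.046],"rotation": [0,0,0]},
  {"translation": [-0.006,-0.001,-0.046],"rotation": [0,0,0]},
])

```text
t: 19.72
eef_pos: [0.4984, 0.024, 0.1544]
ee_rot: [3.141, 0.001, 0.227]
force: [-5.6, 0.3, 14.4]
width: 0.0004
gripper_force: 6.8
```

```bash
python3 -c "from st import *;st();print(get_state()['eef_pos'])"
```

```text
t 19.7167 bar mm [-49.6  -0.3  13.4] d 51.4 F case [-5.4  1.5 14.4] w 0.0004288779883572126 mom [ 0.25  2.44 -0.01] u [-0.001 -0.001 -1.   ]
[0.4984032  0.0240116  0.15442269]
```

Tip height matches home (4.4 mm above the pivot, against the stop). I'll press a little more firmly, then lift off and look.

Call:
apply_moves([
  {"translation": [0,0,-0.004],"rotation": [0,0,0]},
  {"translation": [0,0,-0.008],"rotation": [0,0,0]},
  {"translation": [0,0,-0.012],"rotation": [0,0,0]},
  {"translation": [0,0,-0.012],"rotation": [0,0,0]},
  {"translation": [0,0,-0.012],"rotation": [0,0,0]},
  {"translation": [0,0,-0.012],"rotation": [0,0,0]},
  {"translation": [0,0,-0.012],"rotation": [0,0,0]},
  {"translation": [0,0,-0.012],"rotation": [0,0,0]},
  {"translation": [0,0,-0.012],"rotation": [0,0,0]},
  {"translation": [0,0,-0.012],"rotation": [0,0,0]},
])

```text
t: 20.55
eef_pos: [0.4985, 0.0239, 0.154]
ee_rot: [3.141, -0.0, 0.228]
force: [-17.1, 2.3, 37.8]
width: 0.0003
gripper_force: 18.9
```

Call:
apply_moves([
  {"translation": [0,0,0.02],"rotation": [0,0,0]},
  {"translation": [0,0,0.06],"rotation": [0,0,0]},
  {"translation": [0,0,0.1],"rotation": [0,0,0]},
  {"translation": [0,0,0.16],"rotation": [0,0,0]},
  {"translation": [0,0,0.24],"rotation": [0,0,0]},
  {"translation": [0,0,0.32],"rotation": [0,0,0]},
  {"translation": [0,0,0.4],"rotation": [0,0,0]},
  {"translation": [0,0,0.48],"rotation": [0,0,0]},
  {"translation": [0,0,0.56],"rotation": [0,0,0]},
  {"translation": [0,0,0.6],"rotation": [0,0,0]},
])

```text
t: 21.38
eef_pos: [0.4994, 0.0242, 0.303]
ee_rot: [3.141, -0.002, 0.227]
force: [0.2, 0.2, -0.9]
width: 0.0006
gripper_force: 0.0
```

```bash
python3 - <<'E'
from st import *
st()
im=grab_frame("wrist");im2=grab_frame("scene")
a=cv2.resize(im[50:330,100:400],(400,373)); b=cv2.resize(im2[190:310,270:390],(390,390),interpolation=cv2.INTER_CUBIC)
c=np.zeros((392,795,3),np.uint8);c[:373,:400]=a;c[:390,400:790]=b;cv2.imwrite("pics/w5.png",c)
E
```

```text
t 21.3833 bar mm [-48.6  -0.4 162. ] d 169.2 F case [ 0.3  0.1 -0.9] w 0.0005653998590031732 mom [-0.03 -0.06 -0.01] u [ 0.002  0.    -1.   ]
```

View pics/w5.png

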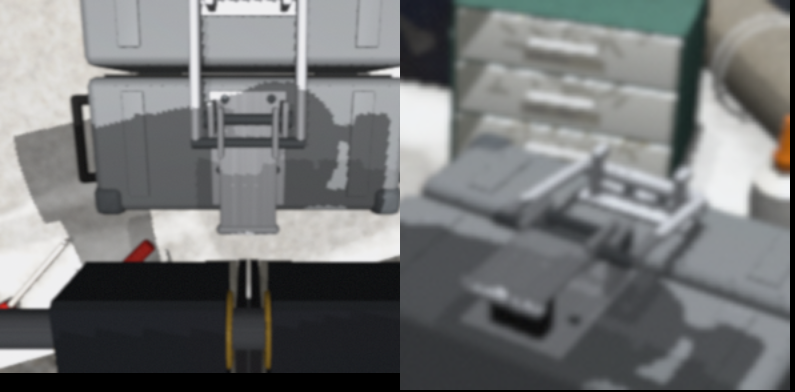

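The lever lies flat on its rubber stop, the bar sits in the keeper, the seam is closed, and the gripper touches nothing. I'll hand the job in.

```bash
python3 -c "from station import *;print(job_done())"
```

```text
the job is handed in; nothing more can be done
None
```

The loop is hooked and was held at about 15 N on the keeper. The lever is home on its stop, the lid looks clamped and the arm is clear, so I handed the job in at about 21 s. One doubt: the final press read 37.8 N downward (about 41 N with sideways friction), right at the 40 N forcing limit, and no verdict came back.

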